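# Seat a lamp base's cover disc and prove it with a straightedge

### The arm

A 7-joint arm with a two-finger parallel gripper is mounted at the origin on a cart in front of the work surface, level with it; the furniture and walls round the work are solid. World frame = base frame: x ahead of the robot, y to its left, z up, the work surface at z = 0. Lengths are in mm, angles in rad, forces in N, time in s.
With the tool pointing down it reaches from about 400 to 875 mm from the base axis. Payload 4.4 kg.
Tool frame: the origin (TCP) lies at the very end of the fingers, on their centre line; the grasp point (between the pads) lies 19 mm behind it; y points along the fingers, x is the direction in which the jaws open and shut, and the axes are right-handed (so a half turn about y gives the same grasp; the last joint's range is limited). The gripper opens to 85 mm and grips with 20 to 120 N. Pads are 22 mm wide; open, the fingers measure 114 mm over their backs; the gripper's body (76 mm by 85 mm) begins 54 mm behind the grasp point. The pads swing forward as they close: fully open they stand 13 mm farther back than shut.
Start: joints at [1.079, 0.628, 0.038, 1.517, -0.027, 0.996, -0.02], TCP at [268.51, -591.963, 231.313] pointing down, gripper open.
Joint ranges: [-3.06, 3.06], [-0.37, 2.12], [-1.25, 1.32], [0.18, 2.47], [-1.1, 4.24], [0.23, 1.98], [-2.94, 2.94]. Speed limits (rad/s): [2.57, 2.57, 3.14, 3.14, 3.14, 3.14, 3.14].

### API

Orientations are given as [roll, pitch, yaw] about the fixed x, y, z axes, in that order (R = Rz(yaw) Ry(pitch) Rx(roll)).
In Python, from cell import readout, eyes, finish_job gives the robot as it stands. The module is installed in compiled form; this text tells all that it offers.
- The arm moves only by the tool apply_moves, never from a script. Its argument "commands" is a list that holds one entry, the list of rows, each a list of 6 numbers: the shift along the tool's x, y, z in units of 0.04 m (1.0 is 0.04 m), then the turn, a rotation vector about the tool's x, y, z in units of 5 degrees (1.0 is 5 degrees). A call has 1 to 8 rows; each row shifts and turns the pose as measured when the row begins, along the tool's axes as they then stand; what a row does not reach is not made up. A row lasts 1/12 s, in which the tool goes at most 41.7 mm and 7.16 degrees, less where a joint would pass 70% of its speed; a pose out of reach is approached as far as the arm can. A call with a number of a shift or a turn outside -1 to 1 is refused whole. A call with a gripper value outside its range is refused whole. "claw" is the finger opening in mm, from 0 to 85.4, set as the call begins (left out, the last holds). The fingers move at their own pace and stop on an object; the grip force is fixed at half the most. Time passes only in rows, so rows that do not move let the fingers close. It gives the time, the measured TCP pose, the force and the opening at its end, in the units of the state.
- readout.read_state(): the state, without advancing time (a new reading comes with each control period).
- eyes.get_image(name): name is "scene" or "side" or "wrist"; returns a dict with "image" (480x640x3 uint8, red, green, blue), "mtx" (3x3 intrinsics, pixels), "k1" (the pictures are not rectified: a ray, as slopes to the right and down, at radius r is drawn at 1 + k1 r^2 times it, then the intrinsics apply), "rvec" (rotation vector, rad) and "tvec" (3), from world to camera coordinates, as OpenCV has them. Camera axes: x right, y down, z forward; pixel columns grow to the right and rows downward; lengths in mm; the calibration is good to about 2 mm. A picture is of the moment at which its call begins. There is no depth.
- finish_job(): hands the job in, once; it reports no verdict.
The state is a dict: "clock": time; "qpos": joint angles; "qd": joint speeds; "tau": joint torques, N m; "eef_pos": TCP position; "tool_rot": TCP orientation; "force": force on the tool from outside, world axes, zero at the start; "torque": the same for the moment, N m; "width": finger opening in mm.
Only numpy, scipy, OpenCV 4.12 (cv2) and the standard library are available. Lean on these libraries where they do the work, as an engineer would, in place of code of your own. Each camera call takes 0.05 s, during which the arm holds its last target. There are 200 camera calls.

### The job

A lamp base stands upside down on the bench, and the round cover disc in its foot stands proud, so the lamp would wobble. Lay the straightedge flat across the foot from left to right, centred over the disc, let go of it, and press its left end and then its right end gently to feel it rock; then press down on the middle of the straightedge, firmly but without forcing it, until it comes to rest on the wooden rim and the disc is flush. Finally press the left end and then the right end once more to prove that it no longer rocks, and leave the straightedge lying there, with nothing else on the bench disturbed.

Things in the scene. Friction and masses are not known exactly. Their poses are not given: they have to be found in the camera images.
- lamp_base: Upturned dark turned-wood lamp base, loose, 0.9 kg, 145 mm across, 60 mm high; origin at the centre of its underside on the bench, z up, y to the robot's left (within 10 degrees). Its flat foot face looks up, 60 mm above the origin: a wooden ring of outer radius 65 mm round a recess of radius 27.5 mm that holds the cover disc.
- disc_top (a point): Centre of the top of the pale wooden cover disc (52 mm across) in the recess. It stands 3 to 6.5 mm above the foot face and should be level with it. A tight sliding fit: it stays put under less than about 9 N (plus 1 N per 10 mm/s), and stays where left. Nothing stops it at flush: a bare finger can sink it 5 mm too deep, but a straightedge across the foot stops at the rim.
- edge_mid (a point): Centre (half-way up) of the straightedge: a plain steel bar 180 mm long, 25 mm wide, 8 mm thick, 0.24 to 0.34 kg, lying flat on the bench beside the lamp base, on its left or its right; y along its length, z up.
- edge_end_a (a point): Point on the underside of the straightedge, on its centre line, 85 mm from its middle towards its +y end (the end with the hanging hole).
- edge_end_b (a point): The same point at the other end, 85 mm from the middle towards -y.
- straightedge: The whole straightedge; origin at the middle of its underside, axes as at edge_mid. Centred on the proud disc it balances level; pressed 60 to 75 mm from its middle with a few N it rocks down until it meets the rim there, and falls back when let go. Steel on wood is stiff: come down on it at 10 mm/s or less; over 35 N between it and the lamp base is forcing it.
- carpenter_pencil: Flat pencil, 146 mm long, a bystander lying to the left of the work.
- turned_disc_1: Dark turned wooden disc, 60 mm across and 14 mm thick, a bystander on the bench.
- sanding_block: Cork sanding block, 26 mm high, a bystander towards the back.
- thread_spool: Small wooden spool, 38 mm across and 42 mm high, a bystander at the back left.
- awl: Awl with a pear-shaped handle, 30 mm high, a bystander at the left.
- coconut_lamp_tall: Tall fixed lamp to the left of the work, over 0.2 m across and more than 0.5 m high, origin under its centre: keep arm and wrist clear of it, and of the fixed shelf overhead, whose front board runs along x = 0.62 m from 0.39 m to 0.50 m above the bench. Leaning the fingers a little keeps the wrist off them.

How it is judged (in metres and radians):
On the way, in this order (a step that is already met when the one before it is completed fails the run):
1. the straightedge lies released and level across the foot, left to right, centred on the proud disc (horizontal distance between edge_mid and disc_top below 0.018 m and ((y of edge_end_a in the frame of lamp_base above 0.067 m and y of edge_end_b in the frame of lamp_base below -0.067 m) or (y of edge_end_b in the frame of lamp_base above 0.067 m and y of edge_end_a in the frame of lamp_base below -0.067 m)) and z of edge_mid in the frame of lamp_base between 0.066 and 0.0725 m and angle between edge_mid's own z axis and vertical below 0.03 rad and contact force between the fingers and straightedge below 0.1 N and linear speed of straightedge below 0.02 m/s), for 0.2 s.
2. a finger presses the left end and the straightedge rocks down onto the rim there, the right end up (contact force between the fingers and straightedge above 1 N and ((y of edge_end_a in the frame of lamp_base above 0.055 m and z of edge_end_a in the frame of lamp_base below 0.0605 m and z of edge_end_b in the frame of lamp_base above 0.065 m) or (y of edge_end_b in the frame of lamp_base above 0.055 m and z of edge_end_b in the frame of lamp_base below 0.0605 m and z of edge_end_a in the frame of lamp_base above 0.065 m))), for 0.2 s.
3. a finger presses the right end and the straightedge rocks down onto the rim there, the left end up (contact force between the fingers and straightedge above 1 N and ((y of edge_end_a in the frame of lamp_base below -0.055 m and z of edge_end_a in the frame of lamp_base below 0.0605 m and z of edge_end_b in the frame of lamp_base above 0.065 m) or (y of edge_end_b in the frame of lamp_base below -0.055 m and z of edge_end_b in the frame of lamp_base below 0.0605 m and z of edge_end_a in the frame of lamp_base above 0.065 m))), for 0.2 s.
4. the disc is pressed flush with the foot (within 1.5 mm), the straightedge level on it (z of disc_top in the frame of lamp_base between 0.0585 and 0.0615 m and angle between edge_mid's own z axis and vertical below 0.02 rad and horizontal distance between edge_mid and disc_top below 0.018 m and ((y of edge_end_a in the frame of lamp_base above 0.067 m and y of edge_end_b in the frame of lamp_base below -0.067 m) or (y of edge_end_b in the frame of lamp_base above 0.067 m and y of edge_end_a in the frame of lamp_base below -0.067 m))), for 0.2 s.
5. a finger presses the left end again and the straightedge does not rock (contact force between the fingers and straightedge above 1.5 N and contact force between straightedge and lamp_base above 2.5 N and y of the grasp point in the frame of lamp_base above 0.04 m and angle between edge_mid's own z axis and vertical below 0.02 rad and horizontal distance between edge_mid and disc_top below 0.018 m and ((y of edge_end_a in the frame of lamp_base above 0.067 m and y of edge_end_b in the frame of lamp_base below -0.067 m) or (y of edge_end_b in the frame of lamp_base above 0.067 m and y of edge_end_a in the frame of lamp_base below -0.067 m))), for 0.3 s.
6. a finger presses the right end again and the straightedge does not rock (contact force between the fingers and straightedge above 1.5 N and contact force between straightedge and lamp_base above 2.5 N and y of the grasp point in the frame of lamp_base below -0.04 m and angle between edge_mid's own z axis and vertical below 0.02 rad and horizontal distance between edge_mid and disc_top below 0.018 m and ((y of edge_end_a in the frame of lamp_base above 0.067 m and y of edge_end_b in the frame of lamp_base below -0.067 m) or (y of edge_end_b in the frame of lamp_base above 0.067 m and y of edge_end_a in the frame of lamp_base below -0.067 m))), for 0.3 s.
At the end, for the whole second after the job is handed in: The disc is flush with the foot face within 1.5 mm, the straightedge lies level and at rest on the foot, left to right, its middle within 18 mm of the disc's centre, and the lamp base stands upright within 40 mm of where it was (all of step 4 and z of edge_mid in the frame of lamp_base below 0.066 m and angle between lamp_base's own z axis and vertical below 0.05 rad and distance of lamp_base from where it was at the start of the episode below 0.04 m and linear speed of each of straightedge, lamp_base below 0.01 m/s); the robot touches nothing.
It fails at once if the straightedge is pressed on the lamp base with more than 35 N (contact force between straightedge and lamp_base above 35 N).
It fails at once if the lamp base is tipped (angle between lamp_base's own z axis and vertical above 0.15 rad).
It fails at once if a bystander is knocked away by more than 20 mm (distance of any of carpenter_pencil, turned_disc_1, sanding_block, thread_spool, awl from where it was at the start of the episode above 0.02 m).
It also fails if it takes over 58 s, if anything falls off the work surface, if the arm or the gripper's body presses on something with over 40 N, if the wrist force passes 120 N, or if a joint passes its speed limit or range.

## Working session

There is one attempt and no reset: what is moved stays moved. The work goes in short steps, Python scripts to look and compute and a tool call to move; the robot and the scene stay as the last step left them, time stands still between calls to the robot, and variables do not carry over. Pictures are saved under pics/ and viewed, about 8 in all and at most 12, crops included, and the job is handed in when it is done.

Besides the shell and the picture viewer there is one more tool, called after "Request:" by a JSON object that holds its "op" and its "data". apply_moves: Moves the arm, as the interface text tells. Shifts and turns lie within -1 to 1; 1 stands for 0.04 m of shift or 5 degrees of turn. Its arguments: {"type":"object","properties":{"commands":{"type":"array"},"claw":{"type":"number"}},"required":["commands"]}

```bash
mkdir -p pics
cat > h.py <<'E'
import numpy as np, cv2
from scipy.spatial.transform import Rotation as R
from cell import readout, eyes, finish_job
def grab(n,f=None):
    d=eyes.get_image(n)
    if f: cv2.imwrite(f,cv2.cvtColor(d["image"],cv2.COLOR_RGB2BGR))
    return d
def ray(d,px):
    K=np.array(d["mtx"]);p=np.array([(px[0]-K[0,2])/K[0,0],(px[1]-K[1,2])/K[1,1]])
    u=p.copy()
    for _ in range(20): u=p/(1+d["k1"]*(u@u))
    Rm=cv2.Rodrigues(np.array(d["rvec"],float))[0];t=np.array(d["tvec"],float).ravel()
    return -Rm.T@t, Rm.T@np.array([u[0],u[1],1])
def onz(d,px,z):
    o,v=ray(d,px); return o+v*(z-o[2])/v[2]
def proj(d,P):
    Rm=cv2.Rodrigues(np.array(d["rvec"],float))[0];c=Rm@np.array(P,float)+np.array(d["tvec"],float).ravel()
    u=c[:2]/c[2];u=u*(1+d["k1"]*(u@u));K=np.array(d["mtx"]);return K[0,0]*u[0]+K[0,2],K[1,1]*u[1]+K[1,2]
def st():
    s=readout.read_state();print({k:np.round(s[k],3).tolist() for k in("clock","eef_pos","tool_rot","force","width")});return s
E
python3 - <<'E'
from h import *
s=st();print(R.from_euler('xyz',s["tool_rot"]).as_matrix().round(2).tolist())
for n in("scene","side"):
    d=grab(n,f"pics/{n}0.png");print(n,d["k1"],ray(d,(320,240)))
E
```

```text
{'clock': 0.0, 'eef_pos': [268.242, -591.371, 230.389], 'tool_rot': [-1.571, 0.002, -1.145], 'force': [-0.275, -0.092, -0.902], 'width': 85.204}
[[0.41, -0.0, 0.91], [-0.91, 0.0, 0.41], [-0.0, -1.0, -0.0]]
scene -0.039101164159577574 (array([  21.62169036,  685.24580379, 1062.97111936]), array([ 0.41636528, -0.51978744, -0.74598029]))
side -0.02041326927376164 (array([250.98168339, 369.20782859, 944.74953988]), array([ 0.36457131, -0.33738521, -0.86811481]))
```

View pics/scene0.png

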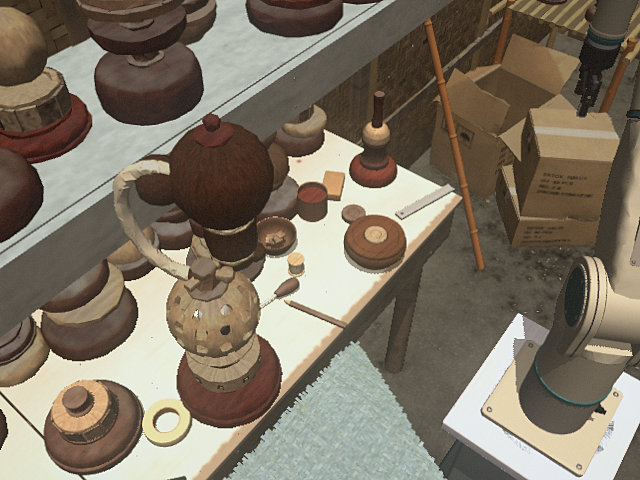

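View pics/side0.png

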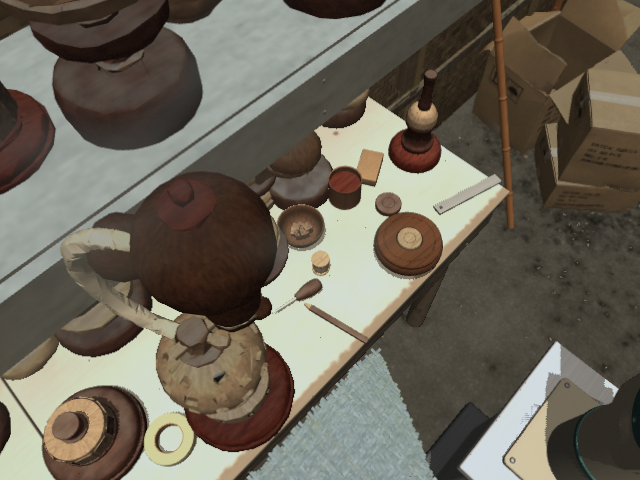

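Scene: lamp base foot at (375,236), straightedge from (397,215) to (454,188). Side: base at (409,239), straightedge from (435,210) to (500,179), hole at its left end. I'll measure them with masks.

Run:
```python
from h import *
# box, pt
for n,eb,db in(("scene",(390,180,460,222),(355,220,395,252)),("side",(428,170,508,218),(390,222,430,256))):
    d=grab(n);im=d["image"];hsv=cv2.cvtColor(im,cv2.COLOR_RGB2HSV)
    x0,y0,x1,y1=eb;h=hsv[y0:y1,x0:x1]
    for name,(x0,y0,x1,y1) in(("edge",eb),("disc",db)):
        h=hsv[y0:y1,x0:x1].astype(int)
        if name=="edge": m=(h[...,1]<40)&(h[...,2]>120)&(h[...,2]<215)
        else: m=(h[...,2]>165)&(h[...,1]<140)
        m=cv2.morphologyEx(m.astype(np.uint8),cv2.MORPH_CLOSE,np.ones((3,3)))
        k,l,s,c=cv2.connectedComponentsWithStats(m);i=1+np.argmax(s[1:,4]);print(n,name,s[i],c[i]+[x0,y0])
        cnt=max(cv2.findContours((l==i).astype(np.uint8),cv2.RETR_EXTERNAL,cv2.CHAIN_APPROX_NONE)[0],key=cv2.contourArea).reshape(-1,2)+[x0,y0]
        z=8 if name=="edge" else 64.5
        W=np.array([onz(d,p,z)[:2] for p in cnt],np.float32)
        print(" rect",cv2.minAreaRect(W), cv2.minEnclosingCircle(W),cv2.boxPoints(cv2.minAreaRect(W)).round(0).tolist())
        im2=im[y0:y1,x0:x1].copy();im2[m==0]//=3
        cv2.imwrite(f"/tmp/{n}{name}.png",cv2.resize(cv2.cvtColor(np.hstack([im[y0:y1,x0:x1],im2]),cv2.COLOR_RGB2BGR),None,fx=2.5,fy=2.5,interpolation=0))
ims=[cv2.imread(f"/tmp/{n}{k}.png") for k in("edge","disc") for n in("scene","side")]
w=max(i.shape[1] for i in ims)
cv2.imwrite("pics/masks.png",np.vstack([cv2.copyMakeBorder(i,0,4,0,w-i.shape[1],0) for i in ims]))
print(w)
```

```text
scene edge [  5   0  60  42 632] [424.42563291 201.23892405]
 rect ((501.8432922363281, -321.19879150390625), (187.1011505126953, 74.47894287109375), 72.70269012451172) ((477.8239440917969, -313.3269348144531), 93.9417953491211) [[438.0, -399.0], [510.0, -422.0], [565.0, -243.0], [494.0, -221.0]]
scene disc [ 10   6  22  17 287] [375.41114983 233.85714286]
 rect ((492.4841003417969, -102.82645416259766), (46.90472412109375, 49.418174743652344), 71.99938201904297) ((492.6508483886719, -102.7218017578125), 25.39185905456543) [[462.0, -117.0], [509.0, -133.0], [523.0, -88.0], [476.0, -73.0]]
side edge [  5   0  70  46 915] [467.15628415 193.79672131]
 rect ((497.296875, -322.7149658203125), (185.9371795654297, 65.50920867919922), 71.42572021484375) ((484.3778991699219, -318.36785888671875), 92.97592163085938) [[437.0, -400.0], [499.0, -421.0], [558.0, -245.0], [496.0, -224.0]]
side disc [  8   6  23  20 365] [409.3369863  237.45479452]
 rect ((492.0157470703125, -104.68968200683594), (45.99980926513672, 45.34541320800781), 43.76048278808594) ((491.58306884765625, -105.24935913085938), 24.02227210998535) [[460.0, -104.0], [491.0, -137.0], [524.0, -105.0], [493.0, -72.0]]
400
```

View pics/masks.png

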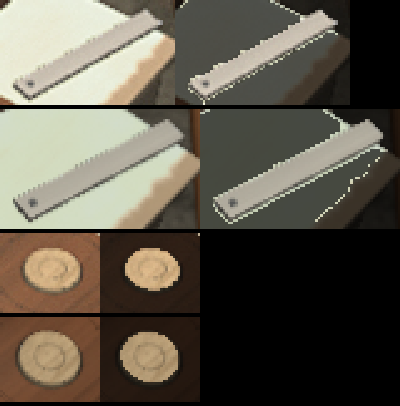

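Request:
{"op": "apply_moves", "data": {"commands": [[[-0.5,0.05,0.9,0,0,0],[-0.5,0.05,0.9,0,0,0],[-0.5,0.05,0.9,0,0,0],[-0.5,0.05,0.9,0,0,0],[-0.5,0.05,0.9,0,0,0],[-0.5,0.05,0.9,0,0,0],[-0.5,0.05,0.9,0,0,0],[-0.5,0.05,0.9,0,0,0]]]}}

```text
clock: 0.87
eef_pos: [460.1, -333.6, 210.7]
tool_rot: [-1.58, -0.004, -1.169]
force: [0.9, -0.7, 0.0]
width: 85.0
```

Request:
{"op": "apply_moves", "data": {"commands": [[[0,0,0,0,-1,0],[0,0,0,0,-1,0],[0,0,0,0,-1,0],[0,0,0,0,-1,0],[0,0,0,0,-1,0],[0,0,0,0,-1,0],[0,0,0,0,-1,0],[0,0,0,0,-1,0]]]}}

```text
clock: 1.53
eef_pos: [471.1, -315.4, 209.0]
tool_rot: [-1.571, 0.005, -0.411]
force: [0.3, 0.3, -0.3]
width: 85.6
```

Request:
{"op": "apply_moves", "data": {"commands": [[[0,0,0,0,-1,0],[0,0,0,0,-0.6,0],[0,0,0,0,0,0]]]}}

```text
clock: 1.78
eef_pos: [470.7, -315.3, 208.5]
tool_rot: [-1.57, 0.006, -0.262]
force: [0.4, 0.8, 0.1]
width: 85.6
```

Run:
```python
from h import *
s=st();print(R.from_euler('xyz',s["tool_rot"]).as_matrix().round(2).tolist(),np.round(s["qpos"],2))
d=grab("wrist","pics/w1.png");print(ray(d,(320,240)));print(d["rvec"],d["tvec"])
```

```text
{'clock': 1.783, 'eef_pos': [470.699, -315.309, 208.486], 'tool_rot': [-1.57, 0.006, -0.262], 'force': [0.447, 0.762, 0.062], 'width': 85.62}
[[0.97, -0.01, 0.26], [-0.26, 0.0, 0.97], [-0.01, -1.0, 0.0]] [ 0.68  0.54 -0.21  1.77  0.15  0.85  0.14]
(array([ 491.68943938, -240.27844255,  351.42884723]), array([-0.0753841 , -0.29125522, -0.9537131 ]))
[-2.81020333  0.36755547  0.06568522] [-535.02115338 -208.41388777  305.4676517 ]
```

View pics/w1.png

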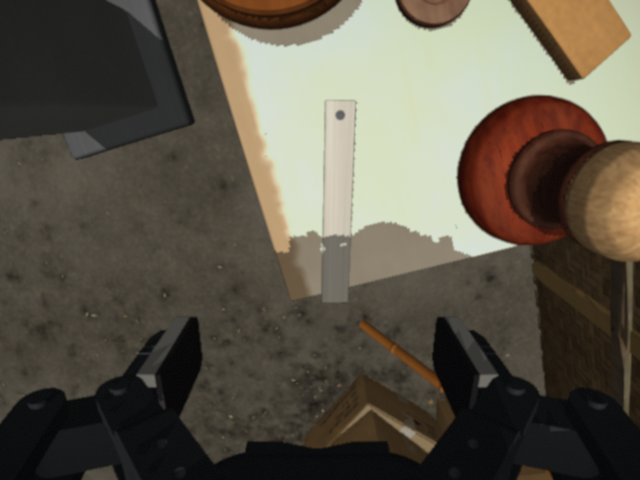

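Wrist view: the bar's corners are near (325,100), (356,100), (348,302), (322,302), with the hole at (340,115). The far end slightly overhangs the bench edge.

Run:
```python
from h import *
d=eyes.get_image("wrist")
c=[onz(d,p,8)[:2] for p in((325,100),(356,100),(348,302),(322,302))]
a=(c[0]+c[1])/2;b=(c[2]+c[3])/2
print(np.round(c),a,b,np.hypot(*(a-b)),np.hypot(*(c[0]-c[1])),"mid",(a+b)/2,"yaw",np.degrees(np.arctan2(-(a-b)[0],(a-b)[1])))
```

```text
[[ 499. -232.]
 [ 523. -239.]
 [ 474. -411.]
 [ 451. -404.]] [ 510.85440061 -235.30056507] [ 462.28535458 -407.38828225] 178.81033145888287 24.951228034682092 mid [ 486.56987759 -321.34442366] yaw -15.760883425354137
```

Request:
{"op": "apply_moves", "data": {"commands": [[[0.11,0.9,-0.01,0,0.16,0],[0.11,0.9,-0.01,0,0,0],[0.11,0.9,-0.01,0,0,0],[0.11,0.9,-0.01,0,0,0],[0,0.6,0,0,0,0],[0,0.3,0,0,0,0],[0,0,0,0,0,0]]], "claw": 50}}

```text
clock: 2.47
eef_pos: [491.4, -325.1, 24.2]
tool_rot: [-1.575, -0.004, -0.292]
force: [-0.6, 0.1, 0.6]
width: 49.9
```

Run:
```python
from h import *
s=st();Rm=R.from_euler('xyz',s["tool_rot"]).as_matrix();print(Rm.T@(np.array([486.5,-321.3,5])-s["eef_pos"])/40,np.degrees(s["tool_rot"]))
```

```text
{'clock': 2.467, 'eef_pos': [491.427, -325.135, 24.244], 'tool_rot': [-1.575, -0.004, -0.292], 'force': [-0.551, 0.128, 0.601], 'width': 49.913}
[-0.14753205  0.48021929  0.05860718] [-90.26085419  -0.23807008 -16.71104408]
```

Request:
{"op": "apply_moves", "data": {"commands": [[[-0.07,0.2,0.03,0,-0.18,0],[-0.06,0.2,0.03,0,0,0],[0,0.08,0,0,0,0],[0,0,0,0,0,0]]]}}

```text
clock: 2.8
eef_pos: [487.7, -321.6, 4.9]
tool_rot: [-1.577, -0.006, -0.276]
force: [0.5, -0.4, 0.6]
width: 49.9
```

Request:
{"op": "apply_moves", "data": {"commands": [[[0,0,0,0,0,0],[0,0,0,0,0,0],[0,0,0,0,0,0],[0,0,0,0,0,0],[0,0,0,0,0,0],[0,0,0,0,0,0]]], "claw": 15}}

```text
clock: 3.3
eef_pos: [488.4, -322.4, 7.4]
tool_rot: [-1.578, -0.009, -0.277]
force: [0.7, 0.6, -2.7]
width: 20.3
```

Request:
{"op": "apply_moves", "data": {"commands": [[[0,0,0,0,0,0],[0,0,0,0,0,0],[0,0,0,0,0,0],[0,0.08,0,0,0,0],[-0.02,0.08,0,0,0,0],[0,0.04,0,0,0,0],[0,0,0,0,0,0]]], "claw": 42}}

```text
clock: 3.88
eef_pos: [489.2, -323.2, -0.3]
tool_rot: [-1.578, -0.012, -0.278]
force: [-0.1, 0.2, -0.0]
width: 42.0
```

Run:
```python
from h import *
st();d=grab("wrist");cv2.imwrite("pics/w2.png",cv2.cvtColor(d["image"][150:480],cv2.COLOR_RGB2BGR))
```

```text
{'clock': 3.883, 'eef_pos': [489.189, -323.18, -0.269], 'tool_rot': [-1.578, -0.012, -0.278], 'force': [-0.143, 0.241, -0.039], 'width': 42.029}
```

View pics/w2.png

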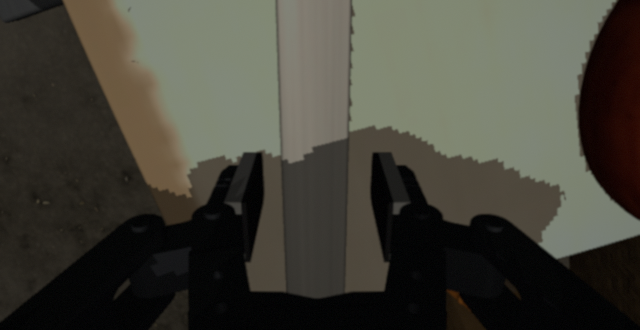

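The open pads straddle the bar (bar edges at columns 283–347, pads at 260 and 375). I'll close on it.

Request:
{"op": "apply_moves", "data": {"commands": [[[0,0,0,0,0,0],[0,0,0,0,0,0],[0,0,0,0,0,0],[0,0,0,0,0,0],[0,0,0,0,0,0],[0,0,0,0,0,0]]], "claw": 10}}

```text
clock: 4.43
eef_pos: [486.4, -322.4, 0.4]
tool_rot: [-1.578, -0.007, -0.278]
force: [-0.7, 0.4, 0.7]
width: 23.0
```

Request:
{"op": "apply_moves", "data": {"commands": [[[0,-0.1,0,0,0,0],[0,-0.3,0,0,0,0],[0,-0.6,0,0,0,0],[0,-0.9,0,0,0,0],[0,-0.9,0,0,0,0],[0,-0.6,0,0,0,0],[0,0,0,0,0,0]]]}}

```text
clock: 5.02
eef_pos: [483.9, -319.3, 141.9]
tool_rot: [-1.576, 0.0, -0.277]
force: [1.6, -0.4, -3.0]
width: 22.9
```

Run:
```python
from h import *
st();d=grab("wrist","pics/w3.png")
```

```text
{'clock': 5.017, 'eef_pos': [483.875, -319.306, 141.947], 'tool_rot': [-1.576, 0.0, -0.277], 'force': [1.569, -0.423, -2.959], 'width': 22.931}
```

View pics/w3.png

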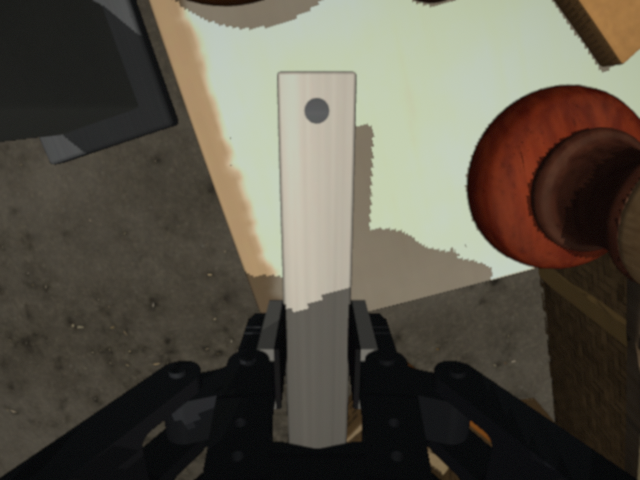

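Held: bar end corners at (278,71) and (355,71). I'll check its height, level and offset from the TCP.

Run:
```python
from h import *
s=st();d=grab("wrist");Rm=R.from_euler('xyz',s["tool_rot"]).as_matrix()
im=cv2.cvtColor(d["image"],cv2.COLOR_RGB2GRAY).astype(int)
for row in(80,150,250,400):
    g=np.abs(np.diff(cv2.GaussianBlur(d["image"],(3,3),0)[row].astype(int).sum(1)))
    l=260+np.argmax(g[260:300]);r=330+np.argmax(g[330:375])
    o,a=ray(d,(l+.5,row));_,b=ray(d,(r+.5,row))
    k=25/np.linalg.norm(a-b);m=o+k*(a+b)/2
    print(row,l,r,"mid",m.round(1),"tool",(Rm.T@(m-s["eef_pos"])).round(1))
for z in(142,148):
  a=onz(d,(278,71),z);b=onz(d,(355,71),z);m=(a+b)/2;print(z,np.linalg.norm(a-b),m,(Rm.T@(m-s["eef_pos"])).round(1))
```

```text
{'clock': 5.067, 'eef_pos': [483.177, -318.936, 140.218], 'tool_rot': [-1.576, 0.002, -0.277], 'force': [1.211, 0.025, -3.228], 'width': 22.825}
80 276 356 mid [ 507.2 -234.4  147.8] tool [-0.  -8.  87.8]
150 277 372 mid [ 504.1 -253.6  174. ] tool [  2.2 -34.1  68.4]
250 280 349 mid [ 490.9 -289.8  143.7] tool [-0.6 -3.6 30.1]
400 281 346 mid [ 474.9 -344.7  154.8] tool [ -1.  -14.4 -27.2]
142 24.968150682007415 [ 508.00562482 -231.38994075  142.        ] [-0.  -2.2 91. ]
148 23.90327376235232 [ 507.87713633 -231.8989475   148.        ] [-0.  -8.2 90.4]
```

Request:
{"op": "apply_moves", "data": {"commands": [[[0,0,0,0,-0.8,0],[0,0,0,0,-0.8,0],[0,0,0,0,-0.8,0],[0,0,0,0,-0.75,0],[0,0,0,0,0,0]]]}}

```text
clock: 5.53
eef_pos: [475.6, -314.9, 130.2]
tool_rot: [-1.565, 0.021, 0.011]
force: [-0.6, 0.2, -3.1]
width: 22.9
```

Request:
{"op": "apply_moves", "data": {"commands": [[[0.03,0,0.4,0,0,0],[0.03,0,0.7,0,0,0],[0.03,0,0.8,0,0,0],[0.03,0,0.8,0,0,0],[0.03,0,0.8,0,0,0],[0.03,0,0.8,0,0,0],[0.03,0,0.5,0,0,0],[0,0,0,0,0,0]]]}}

```text
clock: 6.2
eef_pos: [475.3, -111.5, 121.4]
tool_rot: [-1.558, 0.038, -0.01]
force: [0.1, 0.9, -2.2]
width: 22.6
```

Run:
```python
from h import *
s=st();Rm=R.from_euler('xyz',s["tool_rot"]);print((Rm.inv().apply(np.array([492,-104,76])-s["eef_pos"])/40).round(3))
T=R.from_matrix(np.array([[1,0,0],[0,0,1],[0,-1,0]]));print((np.degrees((Rm.inv()*T).as_rotvec())/5).round(3))
```

```text
{'clock': 6.2, 'eef_pos': [475.271, -111.48, 121.378], 'tool_rot': [-1.558, 0.038, -0.01], 'force': [0.141, 0.867, -2.194], 'width': 22.594}
[0.459 1.12  0.177]
[-0.149 -0.123 -0.433]
```

Request:
{"op": "apply_moves", "data": {"commands": [[[0.1,0.2,0.05,-0.07,-0.06,-0.2],[0.15,0.2,0.05,-0.07,-0.06,-0.2],[0.15,0.2,0.05,0,0,0],[0.06,0.2,0.03,0,0,0],[0,0,0,0,0,0]]]}}

```text
clock: 6.62
eef_pos: [491.1, -99.2, 84.9]
tool_rot: [-1.569, 0.008, -0.0]
force: [-0.2, 0.4, -2.3]
width: 23.0
```

```bash
cat > e.py <<'E'
from h import *
import sys
tx=[float(a) for a in sys.argv[1:4]]
s=st();Rm=R.from_euler('xyz',s["tool_rot"]);print((Rm.inv().apply(np.array(tx)-s["eef_pos"])/40).round(3))
T=R.from_matrix(np.array([[1,0,0],[0,0,1],[0,-1,0]]));print((np.degrees((Rm.inv()*T).as_rotvec())/5).round(3))
E
python3 e.py 492 -104 72
python3 - <<'E'
from h import *
a=grab("scene");b=grab("side")
f=lambda d,x,y:cv2.resize(cv2.cvtColor(d["image"][y:y+120,x:x+160],cv2.COLOR_RGB2BGR),None,fx=2.5,fy=2.5,interpolation=cv2.INTER_CUBIC)
cv2.imwrite("pics/hover.png",np.hstack([f(a,300,170),f(b,330,170)]))
E
```

```text
{'clock': 6.617, 'eef_pos': [491.076, -99.191, 84.922], 'tool_rot': [-1.569, 0.008, -0.0], 'force': [-0.167, 0.375, -2.291], 'width': 22.987}
[ 0.026  0.323 -0.121]
[-0.025 -0.006 -0.097]
```

View pics/hover.png

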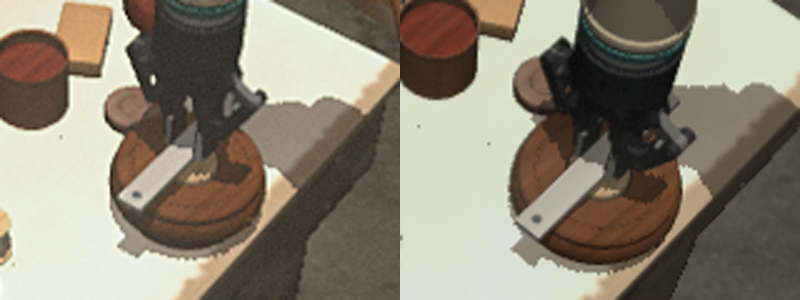

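The bar hovers centred over the disc in both views. Now a slow descent.

Request:
{"op": "apply_moves", "data": {"commands": [[[0,0.06,-0.04,0,0,-0.05],[0,0.06,-0.04,0,0,0],[0.01,0.06,-0.03,0,0,0],[0,0.04,0,0,0,0],[0,0.03,0,0,0,0],[0,0.02,0,0,0,0],[0,0.02,0,0,0,0],[0,0.02,0,0,0,0]]]}}

```text
clock: 7.38
eef_pos: [491.8, -107.6, 73.5]
tool_rot: [-1.57, 0.001, -0.007]
force: [-0.5, 0.4, -3.2]
width: 22.6
```

```bash
python3 e.py 492 -104 67
```

```text
{'clock': 7.383, 'eef_pos': [491.761, -107.638, 73.537], 'tool_rot': [-1.57, 0.001, -0.007], 'force': [-0.475, 0.375, -3.219], 'width': 22.595}
[0.006 0.163 0.091]
[-0.004 -0.076 -0.013]
```

Request:
{"op": "apply_moves", "data": {"commands": [[[0,0.02,0.02,0,0,0],[0,0.02,0.02,0,0,0],[0,0.02,0.02,0,0,0],[0,0.02,0.02,0,0,0]]]}}

```text
clock: 7.72
eef_pos: [492.0, -104.1, 70.2]
tool_rot: [-1.57, 0.001, -0.006]
force: [-0.1, 0.2, -3.1]
width: 22.9
```

Request:
{"op": "apply_moves", "data": {"commands": [[[0,0.02,0,0,0,0],[0,0.02,0,0,0,0],[0,0.02,0,0,0,0]]]}}

```text
clock: 7.97
eef_pos: [492.1, -103.5, 67.6]
tool_rot: [-1.57, 0.001, -0.006]
force: [-0.7, 0.2, -4.0]
width: 22.9
```

Request:
{"op": "apply_moves", "data": {"commands": [[[0,0.02,0,0,0,0],[0,0.02,0,0,0,0]]]}}

```text
clock: 8.13
eef_pos: [492.1, -103.5, 65.8]
tool_rot: [-1.57, 0.001, -0.006]
force: [-0.2, 0.1, -2.1]
width: 22.7
```

Request:
{"op": "apply_moves", "data": {"commands": [[[0,0.02,0,0,0,0],[0,0.01,0,0,0,0]]]}}

```text
clock: 8.3
eef_pos: [492.1, -103.5, 64.4]
tool_rot: [-1.57, 0.001, -0.006]
force: [-0.5, 0.8, 0.2]
width: 22.7
```

Contact made: the bar's weight has gone off the wrist. Release now.

Request:
{"op": "apply_moves", "data": {"commands": [[[0,0,0,0,0,0],[0,0,0,0,0,0],[0,0,0,0,0,0],[0,0,0,0,0,0]]], "claw": 45}}

```text
clock: 8.63
eef_pos: [493.3, -103.7, 65.2]
tool_rot: [-1.571, -0.002, -0.006]
force: [0.4, -0.3, 0.8]
width: 45.0
```

Request:
{"op": "apply_moves", "data": {"commands": [[[0,-0.1,0,0,0,0],[0,-0.4,0,0,0,0],[0,-0.6,0,0,0,0],[0,-0.6,0,0,0,0],[0,-0.2,0,0,0,0],[0,0,0,0,0,0]]]}}

```text
clock: 9.13
eef_pos: [492.8, -103.5, 145.0]
tool_rot: [-1.571, -0.001, -0.005]
force: [-0.7, 0.4, -0.5]
width: 45.4
```

```bash
python3 e.py 492 -104 110
python3 - <<'E'
from h import *
a=grab("wrist","pics/w4.png")
E
```

```text
{'clock': 9.133, 'eef_pos': [492.813, -103.517, 144.955], 'tool_rot': [-1.571, -0.001, -0.005], 'force': [-0.711, 0.441, -0.516], 'width': 45.438}
[-0.021  0.874 -0.012]
[-0.003 -0.061  0.008]
```

View pics/w4.png

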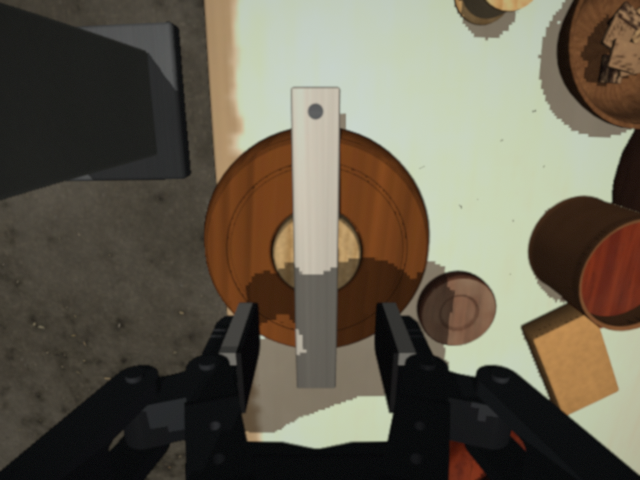

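Released: the bar's corners are (291,87), (340,87), (337,387), (297,387); the disc spans columns 271–361 around row 252.

Run:
```python
from h import *
d=grab("wrist");z=73
c=[onz(d,p,z)[:2] for p in((291,87),(340,87),(337,387),(297,387))]
a=(c[0]+c[1])/2;b=(c[2]+c[3])/2
print(a,b,np.hypot(*(a-b)),np.hypot(*(c[0]-c[1])),np.hypot(*(c[2]-c[3])),"mid",(a+b)/2)
for p in((271,252),(361,252),(316,252)): print(onz(d,p,65))
```

```text
[492.52638395 -13.29494919] [ 492.45210296 -190.77104529] 177.4761116450331 24.416415598527404 25.29868472432455 mid [ 492.48924345 -102.03299724]
[ 466.21451763 -102.96029697   65.        ]
[ 518.36014041 -103.22069608   65.        ]
[ 492.28657976 -103.08466592   65.        ]
```

Request:
{"op": "apply_moves", "data": {"commands": [[[0,0,0.4,0,0,0],[0,0.1,0.5,0,0,0],[0,0.2,0.5,0,0,0],[0,0.4,0.3,0,0,0],[0,0.4,0,0,0,0],[0,0.2,0,0,0,0],[0,0,0,0,0,0]]], "claw": 0}}

```text
clock: 9.82
eef_pos: [487.9, -33.6, 82.4]
tool_rot: [-1.57, 0.012, -0.008]
force: [0.1, -1.0, -0.2]
width: 0.5
```

```bash
python3 e.py 492.5 -35 78
```

```text
{'clock': 9.817, 'eef_pos': [487.896, -33.62, 82.42], 'tool_rot': [-1.57, 0.012, -0.008], 'force': [0.123, -1.008, -0.246], 'width': 0.466}
[ 0.117  0.109 -0.034]
[-0.004 -0.088 -0.137]
```

Request:
{"op": "apply_moves", "data": {"commands": [[[0.06,0.04,-0.02,0,-0.08,-0.13],[0.05,0.04,-0.02,0,0,0],[0,0.03,0,0,0,0],[0,0.02,0,0,0,0],[0,0.02,0,0,0,0]]]}}

```text
clock: 10.23
eef_pos: [492.4, -37.6, 75.7]
tool_rot: [-1.571, 0.001, -0.003]
force: [-0.1, -0.1, 0.3]
width: 0.1
```

Request:
{"op": "apply_moves", "data": {"commands": [[[0,0.02,0,0,0,0],[0,0.02,0,0,0,0]]]}}

```text
clock: 10.4
eef_pos: [493.0, -38.2, 74.6]
tool_rot: [-1.572, -0.001, -0.004]
force: [-0.1, 0.9, 0.2]
width: 0.1
```

Request:
{"op": "apply_moves", "data": {"commands": [[[0,0.02,0,0,0,0],[0,0.02,0,0,0,0]]]}}

```text
clock: 10.57
eef_pos: [493.3, -38.5, 73.4]
tool_rot: [-1.572, -0.002, -0.005]
force: [-0.4, 1.0, 0.6]
width: -0.3
```

Request:
{"op": "apply_moves", "data": {"commands": [[[0,0.02,0.03,0,0,0],[0,0.02,0.02,0,0,0]]]}}

```text
clock: 10.73
eef_pos: [493.5, -36.6, 71.8]
tool_rot: [-1.572, -0.002, -0.005]
force: [0.5, -1.5, 1.7]
width: -0.4
```

Request:
{"op": "apply_moves", "data": {"commands": [[[0,0.02,0,0,0,0],[0,0.02,0,0,0,0]]]}}

```text
clock: 10.9
eef_pos: [493.6, -36.3, 70.3]
tool_rot: [-1.572, -0.003, -0.005]
force: [-1.2, 0.1, 1.1]
width: 0.0
```

Request:
{"op": "apply_moves", "data": {"commands": [[[0,0.02,0,0,0,0],[0,0.02,0,0,0,0]]]}}

```text
clock: 11.07
eef_pos: [493.7, -36.1, 68.7]
tool_rot: [-1.572, -0.003, -0.004]
force: [-0.0, 0.8, 2.2]
width: -0.2
```

Request:
{"op": "apply_moves", "data": {"commands": [[[0,0.02,0,0,0,0],[0,0.02,0,0,0,0]]]}}

```text
clock: 11.23
eef_pos: [493.9, -35.9, 67.8]
tool_rot: [-1.572, -0.003, -0.004]
force: [-2.8, 0.2, 17.2]
width: 0.2
```

Request:
{"op": "apply_moves", "data": {"commands": [[[0,0.015,0,0,0,0],[0,0.015,0,0,0,0]]]}}

```text
clock: 11.4
eef_pos: [493.9, -36.0, 68.0]
tool_rot: [-1.573, -0.004, -0.004]
force: [-1.7, -0.1, 9.2]
width: -0.0
```

Request:
{"op": "apply_moves", "data": {"commands": [[[0,0.01,0,0,0,0],[0,0.008,0,0,0,0],[0,0.01,0,0,0,0],[0,0.008,0,0,0,0]]]}}

```text
clock: 11.73
eef_pos: [493.8, -35.9, 68.1]
tool_rot: [-1.573, -0.005, -0.004]
force: [-2.2, -0.5, 6.7]
width: -0.0
```

Run:
```python
from h import *
st();a=grab("scene");b=grab("side")
f=lambda d,x,y:cv2.resize(cv2.cvtColor(d["image"][y:y+120,x:x+160],cv2.COLOR_RGB2BGR),None,fx=2.5,fy=2.5,interpolation=cv2.INTER_CUBIC)
cv2.imwrite("pics/rock1.png",np.hstack([f(a,300,170),f(b,330,170)]))
```

```text
{'clock': 11.733, 'eef_pos': [493.81, -35.938, 68.083], 'tool_rot': [-1.573, -0.005, -0.004], 'force': [-2.248, -0.481, 6.661], 'width': -0.039}
```

View pics/rock1.png

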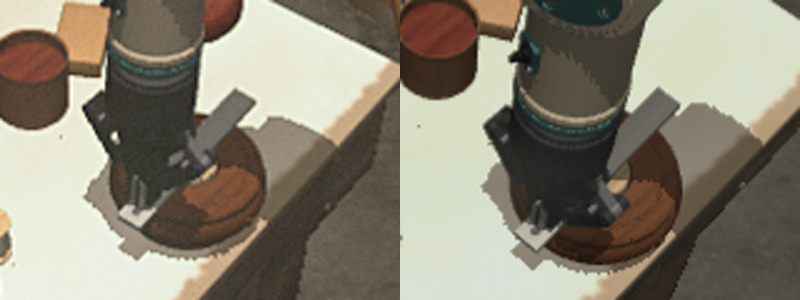

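The right end is clearly up and the left end down on the rim, with about 7 N held. I'll lift off and go to the right end.

Request:
{"op": "apply_moves", "data": {"commands": [[[0,-0.03,0,0,0,0],[0,-0.04,0,0,0,0],[0,-0.04,0,0,0,0],[0,-0.05,0,0,0,0],[0,-0.2,0,0,0,0],[0,-0.5,0,0,0,0],[-0.02,-0.3,-0.4,0,0,0],[-0.02,0,-0.8,0,0,0]]]}}

```text
clock: 12.5
eef_pos: [492.0, -77.1, 116.7]
tool_rot: [-1.569, -0.003, 0.008]
force: [1.1, 0.3, -0.1]
width: 0.1
```

Request:
{"op": "apply_moves", "data": {"commands": [[[0,0,-0.8,0,0,0],[0,0,-0.7,0,0,0],[0,0.3,-0.2,0,0,0],[0,0,0,0,0,0]]]}}

```text
clock: 12.83
eef_pos: [493.7, -153.7, 107.7]
tool_rot: [-1.573, -0.008, 0.003]
force: [0.9, -0.4, -0.8]
width: -0.1
```

```bash
python3 e.py 492.5 -170 78
```

```text
{'clock': 12.833, 'eef_pos': [493.704, -153.653, 107.728], 'tool_rot': [-1.573, -0.008, 0.003], 'force': [0.946, -0.447, -0.831], 'width': -0.052}
[-0.037  0.744 -0.407]
[0.023 0.034 0.095]
```

Request:
{"op": "apply_moves", "data": {"commands": [[[-0.02,0.25,-0.2,0,0,0.05],[-0.01,0.25,-0.2,0,0,0],[0,0.15,-0.02,0,0,0],[0,0.06,0,0,0,0],[0,0.02,0,0,0,0]]]}}

```text
clock: 13.25
eef_pos: [492.7, -167.6, 75.6]
tool_rot: [-1.57, -0.002, 0.007]
force: [-0.1, 0.2, -0.3]
width: 0.0
```

```bash
python3 e.py 492.5 -170 74
```

```text
{'clock': 13.25, 'eef_pos': [492.663, -167.627, 75.553], 'tool_rot': [-1.57, -0.002, 0.007], 'force': [-0.124, 0.155, -0.327], 'width': 0.009}
[-0.005  0.039 -0.059]
[-0.011  0.083  0.026]
```

Request:
{"op": "apply_moves", "data": {"commands": [[[0,0.02,-0.03,0,0,0],[0,0.02,-0.03,0,0,0],[0,0.02,-0.01,0,0,0],[0,0.02,0,0,0,0]]]}}

```text
clock: 13.58
eef_pos: [493.1, -167.7, 71.9]
tool_rot: [-1.568, -0.002, 0.012]
force: [-0.5, -1.5, 2.0]
width: -0.5
```

Request:
{"op": "apply_moves", "data": {"commands": [[[0,0.02,0,0,0,0],[0,0.02,0,0,0,0]]]}}

```text
clock: 13.75
eef_pos: [493.4, -167.9, 70.9]
tool_rot: [-1.569, -0.002, 0.012]
force: [-1.0, -0.3, 2.6]
width: -0.1
```

Request:
{"op": "apply_moves", "data": {"commands": [[[0,0.015,0,0,0,0],[0,0.01,0,0,0,0]]]}}

```text
clock: 13.92
eef_pos: [493.5, -168.0, 70.3]
tool_rot: [-1.57, -0.003, 0.012]
force: [-0.3, -0.5, 2.1]
width: 0.0
```

Request:
{"op": "apply_moves", "data": {"commands": [[[0,0.01,0,0,0,0],[0,0.01,0,0,0,0]]]}}

```text
clock: 14.08
eef_pos: [493.6, -168.1, 69.8]
tool_rot: [-1.57, -0.004, 0.012]
force: [-1.1, 0.3, 3.5]
width: 0.3
```

Request:
{"op": "apply_moves", "data": {"commands": [[[0,0.015,0,0,0,0],[0,0.015,0,0,0,0],[0,0.015,0,0,0,0]]]}}

```text
clock: 14.33
eef_pos: [493.8, -168.3, 68.5]
tool_rot: [-1.57, -0.004, 0.012]
force: [-3.1, 0.5, 13.7]
width: 0.1
```

Request:
{"op": "apply_moves", "data": {"commands": [[[0,0.01,0,0,0,0],[0,0.01,0,0,0,0],[0,0.01,0,0,0,0]]]}}

```text
clock: 14.58
eef_pos: [493.8, -168.3, 68.7]
tool_rot: [-1.571, -0.004, 0.012]
force: [-1.0, 0.9, 7.2]
width: 0.2
```

Request:
{"op": "apply_moves", "data": {"commands": [[[0,0.01,0,0,0,0],[0,0.01,0,0,0,0],[0,0.01,0,0,0,0]]]}}

```text
clock: 14.83
eef_pos: [493.7, -168.3, 68.7]
tool_rot: [-1.572, -0.004, 0.012]
force: [-2.0, -0.4, 8.5]
width: 0.1
```

Request:
{"op": "apply_moves", "data": {"commands": [[[0,-0.03,0,0,0,0],[0,-0.04,0,0,0,0],[0,-0.04,0,0,0,0],[0,-0.05,0,0,0,0],[0,-0.3,0,0,0,0],[-0.02,-0.6,0.3,0,0,0],[-0.02,-0.5,0.6,0,0,0],[0,-0.2,0.6,0,0,0]]]}}

```text
clock: 15.5
eef_pos: [489.2, -111.7, 138.3]
tool_rot: [-1.572, 0.001, 0.002]
force: [1.1, 0.4, 0.3]
width: 0.2
```

Request:
{"op": "apply_moves", "data": {"commands": [[[0,0,0.15,0,0,0],[0,0,0,0,0,0]]]}}

```text
clock: 15.67
eef_pos: [490.8, -100.8, 140.4]
tool_rot: [-1.57, -0.003, 0.008]
force: [-0.8, -0.5, -0.8]
width: 0.2
```

```bash
python3 e.py 492.5 -103 78
python3 - <<'E'
from h import *
a=grab("wrist","pics/w5.png")
E
```

```text
{'clock': 15.667, 'eef_pos': [490.78, -100.783, 140.402], 'tool_rot': [-1.57, -0.003, 0.008], 'force': [-0.812, -0.47, -0.763], 'width': 0.19}
[ 0.038  1.56  -0.057]
[-0.012  0.096  0.035]
```

View pics/w5.png

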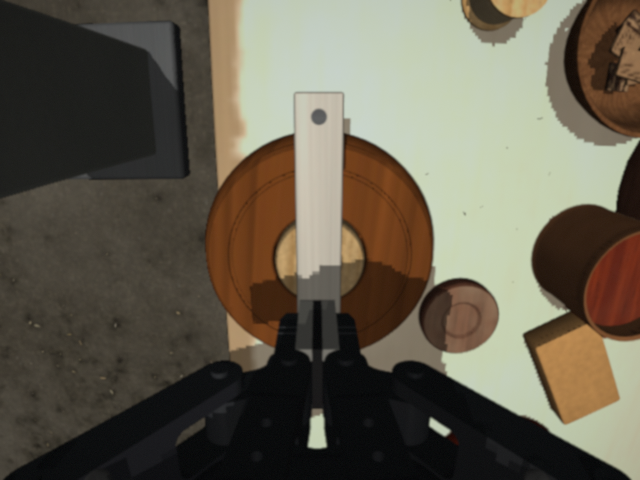

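The bar is still centred: its end is at (319,93) and the disc at (320,258), the same offsets as before. Now to press the middle.

Request:
{"op": "apply_moves", "data": {"commands": [[[0.03,0.5,-0.02,0,0.08,0],[0,0.5,0,0,0,0],[0,0.3,0,0,0,0],[0,0.12,0,0,0,0],[0,0.04,0,0,0,0]]]}}

```text
clock: 16.13
eef_pos: [492.0, -108.7, 77.5]
tool_rot: [-1.573, -0.002, -0.005]
force: [0.1, 0.4, -0.8]
width: -0.3
```

```bash
python3 e.py 492.5 -102.5 73
```

```text
{'clock': 16.133, 'eef_pos': [491.985, -108.718, 77.453], 'tool_rot': [-1.573, -0.002, -0.005], 'force': [0.122, 0.398, -0.779], 'width': -0.259}
[0.012 0.111 0.156]
[ 0.03  -0.055  0.02 ]
```

Request:
{"op": "apply_moves", "data": {"commands": [[[0,0.01,0.05,0,0,0],[0,0.01,0.05,0,0,0],[0,0.02,0.05,0,0,0],[0,0.02,0,0,0,0],[0,0.02,0,0,0,0]]]}}

```text
clock: 16.55
eef_pos: [492.1, -104.4, 74.3]
tool_rot: [-1.574, -0.002, -0.008]
force: [0.2, -0.4, -0.1]
width: 0.1
```

Request:
{"op": "apply_moves", "data": {"commands": [[[0,0.015,0,0,0,0],[0,0.01,0,0,0,0]]]}}

```text
clock: 16.72
eef_pos: [492.7, -104.3, 73.9]
tool_rot: [-1.575, -0.003, -0.007]
force: [1.0, -0.6, -0.7]
width: -0.4
```

Request:
{"op": "apply_moves", "data": {"commands": [[[0,0.015,0,0,0,0],[0,0.01,0,0,0,0]]]}}

```text
clock: 16.88
eef_pos: [493.0, -104.3, 73.3]
tool_rot: [-1.575, -0.004, -0.007]
force: [-0.4, -0.0, -0.1]
width: 0.2
```

Request:
{"op": "apply_moves", "data": {"commands": [[[0,0.015,0,0,0,0],[0,0.01,0,0,0,0]]]}}

```text
clock: 17.05
eef_pos: [493.1, -104.4, 72.3]
tool_rot: [-1.575, -0.004, -0.007]
force: [-0.4, 0.2, -0.2]
width: 0.2
```

Request:
{"op": "apply_moves", "data": {"commands": [[[0,0.01,0.01,0,0,0],[0,0.01,0.01,0,0,0]]]}}

```text
clock: 17.22
eef_pos: [493.2, -104.3, 71.9]
tool_rot: [-1.576, -0.005, -0.008]
force: [-1.6, -1.1, 5.0]
width: 0.0
```

Request:
{"op": "apply_moves", "data": {"commands": [[[0,0.01,0,0,0,0],[0,0.01,0,0,0,0]]]}}

```text
clock: 17.38
eef_pos: [493.1, -104.3, 71.8]
tool_rot: [-1.576, -0.005, -0.008]
force: [-0.7, 0.6, 5.1]
width: 0.1
```

Request:
{"op": "apply_moves", "data": {"commands": [[[0,0.015,0,0,0,0],[0,0.015,0,0,0,0]]]}}

```text
clock: 17.55
eef_pos: [493.2, -104.3, 71.4]
tool_rot: [-1.577, -0.005, -0.008]
force: [-1.2, -0.6, 4.8]
width: -0.3
```

Request:
{"op": "apply_moves", "data": {"commands": [[[0,0.02,0,0,0,0],[0,0.02,0,0,0,0],[0,0.02,0,0,0,0]]]}}

```text
clock: 17.8
eef_pos: [493.2, -104.3, 70.3]
tool_rot: [-1.577, -0.006, -0.008]
force: [-0.3, 0.2, 6.5]
width: -0.1
```

Request:
{"op": "apply_moves", "data": {"commands": [[[0,0.025,0,0,0,0],[0,0.025,0,0,0,0],[0,0.025,0,0,0,0]]]}}

```text
clock: 18.05
eef_pos: [493.2, -104.3, 68.7]
tool_rot: [-1.578, -0.006, -0.008]
force: [-1.1, 0.4, 6.0]
width: -0.3
```

Request:
{"op": "apply_moves", "data": {"commands": [[[0,0.018,0,0,0,0],[0,0.018,0,0,0,0]]]}}

```text
clock: 18.22
eef_pos: [493.1, -104.3, 68.0]
tool_rot: [-1.578, -0.007, -0.008]
force: [-1.0, -0.2, 10.4]
width: 0.4
```

Request:
{"op": "apply_moves", "data": {"commands": [[[0,0.018,0,0,0,0],[0,0.018,0,0,0,0]]]}}

```text
clock: 18.38
eef_pos: [493.2, -104.3, 68.0]
tool_rot: [-1.579, -0.007, -0.008]
force: [-1.4, 0.1, 10.1]
width: 0.1
```

Request:
{"op": "apply_moves", "data": {"commands": [[[0,0.018,0,0,0,0],[0,0.018,0,0,0,0]]]}}

```text
clock: 18.55
eef_pos: [493.1, -104.3, 68.0]
tool_rot: [-1.58, -0.008, -0.008]
force: [-1.3, 0.9, 8.1]
width: -0.1
```

Request:
{"op": "apply_moves", "data": {"commands": [[[0,0.025,0,0,0,0],[0,0.028,0,0,0,0],[0,0.028,0,0,0,0]]]}}

```text
clock: 18.8
eef_pos: [493.2, -104.3, 68.0]
tool_rot: [-1.581, -0.009, -0.008]
force: [-3.5, 0.3, 14.1]
width: 0.3
```

Request:
{"op": "apply_moves", "data": {"commands": [[[0,0.028,0,0,0,0],[0,0.028,0,0,0,0]]]}}

```text
clock: 18.97
eef_pos: [493.2, -104.3, 68.0]
tool_rot: [-1.582, -0.01, -0.008]
force: [-2.5, 0.1, 14.0]
width: 0.5
```

The bar sits solid at z = 68.0 under 14 N, so it is on the rim. Next comes the left end again.

Request:
{"op": "apply_moves", "data": {"commands": [[[0,-0.03,0,0,0,0],[0,-0.06,0,0,0,0],[0,-0.3,0,0.1,0,0.1],[0,-0.4,0.3,0.03,0,0],[-0.01,-0.1,0.6,0,0,0],[0,0,0.6,0,0,0],[0,0.2,0.2,0,0,0],[0,0,0,0,0,0]]]}}

```text
clock: 19.63
eef_pos: [493.6, -35.3, 97.0]
tool_rot: [-1.571, -0.001, -0.012]
force: [0.2, -0.8, -0.2]
width: 0.0
```

```bash
python3 e.py 492.5 -43 72
```

```text
{'clock': 19.633, 'eef_pos': [493.562, -35.265, 97.032], 'tool_rot': [-1.571, -0.001, -0.012], 'force': [0.246, -0.819, -0.168], 'width': 0.035}
[-0.025  0.626 -0.194]
[-0.001 -0.139  0.016]
```

Request:
{"op": "apply_moves", "data": {"commands": [[[-0.01,0.2,-0.1,0,-0.1,0],[-0.01,0.2,-0.09,0,0,0],[0,0.12,0,0,0,0],[0,0.04,0,0,0,0],[0,0.02,0,0,0,0],[0,0.015,0,0,0,0]]]}}

```text
clock: 20.13
eef_pos: [490.6, -49.3, 68.2]
tool_rot: [-1.574, 0.004, -0.008]
force: [0.3, -0.3, 0.1]
width: 0.6
```

Request:
{"op": "apply_moves", "data": {"commands": [[[0,0.015,0,0,0,0],[0,0.015,0,0,0,0]]]}}

```text
clock: 20.3
eef_pos: [490.6, -49.3, 68.0]
tool_rot: [-1.573, 0.004, -0.009]
force: [-2.3, 0.7, 8.7]
width: -0.0
```

Request:
{"op": "apply_moves", "data": {"commands": [[[0,0.015,0,0,0,0],[0,0.015,0,0,0,0]]]}}

```text
clock: 20.47
eef_pos: [490.6, -49.3, 68.1]
tool_rot: [-1.574, 0.003, -0.009]
force: [-0.6, 0.7, 4.5]
width: 0.1
```

Request:
{"op": "apply_moves", "data": {"commands": [[[0,0.015,0,0,0,0],[0,0.015,0,0,0,0],[0,0.015,0,0,0,0],[0,0.015,0,0,0,0],[0,0.015,0,0,0,0],[0,0.015,0,0,0,0]]]}}

```text
clock: 20.97
eef_pos: [490.6, -49.3, 68.0]
tool_rot: [-1.574, 0.001, -0.009]
force: [-1.4, 0.6, 5.8]
width: -0.2
```

Request:
{"op": "apply_moves", "data": {"commands": [[[0,-0.03,0,0,0,0],[0,-0.06,0,0,0,0],[0,-0.3,0,0,0,0],[0,-0.4,-0.2,0,0,0],[0.02,-0.2,-0.6,0,0,0],[0.02,0,-0.8,0,0,0],[0,0,-0.8,0,0,0],[0,0,-0.2,0,0,0]]]}}

```text
clock: 21.63
eef_pos: [493.5, -153.6, 111.6]
tool_rot: [-1.573, -0.002, -0.0]
force: [-0.1, -0.8, -0.7]
width: 0.2
```

```bash
python3 e.py 492.5 -160 70
```

```text
{'clock': 21.633, 'eef_pos': [493.473, -153.649, 111.636], 'tool_rot': [-1.573, -0.002, -0.0], 'force': [-0.053, -0.832, -0.688], 'width': 0.231}
[-0.027  1.041 -0.156]
[ 0.028 -0.002  0.026]
```

Request:
{"op": "apply_moves", "data": {"commands": [[[0,0.3,-0.05,0,0,0],[0,0.4,-0.05,0,0,0],[0,0.2,0,0,0,0],[0,0.08,0,0,0,0],[0,0.02,0,0,0,0],[0,0.015,0,0,0,0]]]}}

```text
clock: 22.13
eef_pos: [494.4, -162.7, 71.1]
tool_rot: [-1.575, -0.006, -0.009]
force: [-0.2, 0.8, -0.1]
width: -0.2
```

Request:
{"op": "apply_moves", "data": {"commands": [[[0,0.015,0,0,0,0],[0,0.015,0,0,0,0]]]}}

```text
clock: 22.3
eef_pos: [494.9, -161.6, 70.5]
tool_rot: [-1.575, -0.007, -0.007]
force: [0.9, -0.5, 0.2]
width: -0.2
```

Request:
{"op": "apply_moves", "data": {"commands": [[[0,0.015,0,0,0,0],[0,0.015,0,0,0,0]]]}}

```text
clock: 22.47
eef_pos: [495.6, -161.0, 70.0]
tool_rot: [-1.575, -0.008, -0.006]
force: [-0.5, -1.4, -1.2]
width: 0.2
```

Request:
{"op": "apply_moves", "data": {"commands": [[[-0.02,0.015,0,0,0,0],[-0.02,0.015,0,0,0,0],[0,0.015,0,0,0,0]]]}}

```text
clock: 22.72
eef_pos: [494.3, -160.8, 68.6]
tool_rot: [-1.575, -0.009, -0.005]
force: [0.0, -0.3, 0.3]
width: -0.0
```

Request:
{"op": "apply_moves", "data": {"commands": [[[0,0.015,0,0,0,0],[0,0.015,0,0,0,0],[0,0.015,0,0,0,0]]]}}

```text
clock: 22.97
eef_pos: [494.4, -160.8, 68.1]
tool_rot: [-1.576, -0.01, -0.005]
force: [-2.1, 0.2, 8.0]
width: -0.1
```

Request:
{"op": "apply_moves", "data": {"commands": [[[0,0.015,0,0,0,0],[0,0.015,0,0,0,0]]]}}

```text
clock: 23.13
eef_pos: [494.4, -160.8, 68.1]
tool_rot: [-1.576, -0.01, -0.005]
force: [-1.4, 0.7, 5.8]
width: -0.2
```

Request:
{"op": "apply_moves", "data": {"commands": [[[0,0.015,0,0,0,0],[0,0.015,0,0,0,0],[0,0.015,0,0,0,0],[0,0.015,0,0,0,0],[0,0.015,0,0,0,0],[0,0.015,0,0,0,0]]]}}

```text
clock: 23.63
eef_pos: [494.4, -160.8, 68.1]
tool_rot: [-1.578, -0.011, -0.006]
force: [-1.1, 0.2, 7.0]
width: 0.1
```

Request:
{"op": "apply_moves", "data": {"commands": [[[0,-0.03,0,0,0,0],[0,-0.06,0,0,0,0],[0,-0.3,0,0,0,0],[0,-0.6,0,0,0,0],[0,-0.5,0.5,0,0,0],[0,-0.2,0.6,0,0,0],[0,0,0.3,0,0,0],[0,0,0,0,0,0]]]}}

```text
clock: 24.3
eef_pos: [493.5, -104.2, 137.6]
tool_rot: [-1.578, -0.01, -0.01]
force: [-0.9, -1.0, 0.7]
width: -0.0
```

```bash
python3 e.py 492.5 -103 140
python3 - <<'E'
from h import *
a=grab("wrist","pics/w6.png")
E
```

```text
{'clock': 24.3, 'eef_pos': [493.469, -104.234, 137.576], 'tool_rot': [-1.578, -0.01, -0.01], 'force': [-0.884, -0.994, 0.711], 'width': -0.034}
[-0.024 -0.061  0.03 ]
[ 0.083 -0.115  0.11 ]
```

View pics/w6.png

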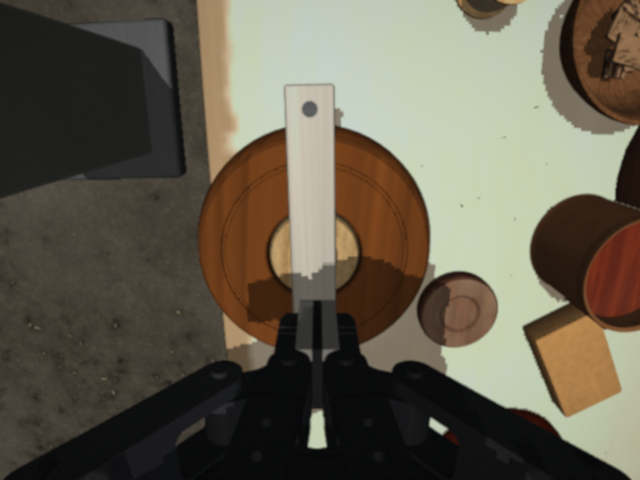

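The bar lies centred: its end is at (310,85), the disc at (314,250), and nothing nearby has been disturbed. Handing in.

```bash
python3 -c "
from h import *
print(finish_job());st()"
```

```text
the job is handed in; nothing more can be done
None
the job is handed in; nothing more can be done
```

The straightedge is lying across the foot, centred on the disc, and the disc should now be flush. I handed the job in at about 24 s; no verdict came back.

- **Placing:** My first attempt to close the gripper was about 5 mm too high and slid over the bar. I lowered the fingers, gripped it, and set it down with its middle about 1 mm from the disc's centre.
- **Rocking before:** Both end presses settled at about 7–8 N, with brief peaks of about 17 N on the left and 14 N on the right. Pictures taken during the left press show the right end up. I did not photograph the right press, but the bar went down there in the same way.
- **Pressing the middle:** The fingertips met the bar at about 71.9 mm, so the disc stood roughly 4 mm proud. The bar stopped at 68.0 mm (60 mm foot plus 8 mm bar) and did not move further under 14 N.
- **Proof afterwards:** The left end stayed at 68.0–68.1 mm and the right at 68.1 mm, each held under about 6–7 N for at least half a second, so it no longer rocks. The left press landed about 53 mm from the middle instead of the 60 mm I aimed for, still outside the required 40 mm.
- **Last picture:** The bar is centred and lies left to right, the fingers are clear, and the nearby things in view look undisturbed. I did not measure the flush height from images; it rests on the fingertip heights and forces above.

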